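Index the dispensing dial with its ratchet handle

TASK

Index the dial of the adhesive dispensing station so that the nest holding the round lens barrel stops under the dispensing nozzle. The ratchet is set the wrong way: first tip its ball-topped pawl lever over to the other side, then swing the ratchet handle back and forth by its upright knob to turn the dial anticlockwise seen from above until the barrel is under the nozzle, and let go. Turn the dial only through the ratchet, never by touching the dial or the parts on it.

Things in the scene. Friction and masses are not known exactly. Their poses are not given: they have to be found in the camera images.
- dial: Grey dial, 280 mm wide, turning about the vertical through its origin (centre of its top face, 36 mm above the table). Four low nests 105 mm from the axis, 90 degrees apart; its +x axis points to the one with the round barrel (26 mm wide, 21 mm tall); two hold square blocks, one empty. Starts 63 to 90 degrees clockwise of the nozzle; stays where left. Ratchet teeth ring its hub every 12 degrees.
- nozzle (a point): Tip of the fixed nozzle under an upright clear syringe, 85 mm above the table, 105 mm from the dial's axis on the side away from the robot. Its post (18 mm thick, 216 mm tall) stands 172 mm from the axis on that side.
- knob (a point): Middle of the upright round black knob (28 mm wide, from 78 to 130 mm above the table; this point at 106 mm) on the ratchet handle, 185 mm from the dial's axis, about which it swings, with stops 34 degrees either side of the line pointing away from the nozzle. Anticlockwise from above is to the robot's right. The flat handle is below the knob. 2 to 3 N drives the dial; it stays where left.
- pawl (a joint): Tilt (rad) of the lever with a 26 mm steel ball, 50 mm from its axle to the ball's centre. The axle lies along the handle, 72 mm above the table; the stem is 55 mm from the dial's axis, towards the knob. 0 upright, positive leaning anticlockwise (robot's right), to +-0.6. Falls by its weight, rests at 0.2 to 0.6; under 1 N tips it. Handle drives the way the ball leans, slips back over the teeth.

How it is judged:
On the way:
1. the pawl lever has been tipped over to the anticlockwise side while the barrel is still short of the nozzle (value of joint pawl above 0.15 rad and y of nozzle in the frame of dial above 0.03 m), for 0.3 s.
At the end, for the whole second after the job is handed in: The round barrel's nest is under the nozzle within 20 mm sideways (about 11 degrees of dial), the dial is at rest, and the pawl still leans to the anticlockwise side (y of nozzle in the frame of dial between -0.02 and 0.02 m and x of nozzle in the frame of dial above 0.08 m and angular speed of dial below 0.05 rad/s and value of joint pawl above 0.1 rad); the robot touches nothing.
It fails at once if the robot touches the dial or the parts on it (contact force between any of the arm, the fingers and dial above 1 N).
It also fails if it takes over 64 s, if anything falls off the work surface, if the arm or the gripper's body presses on something with over 40 N, if the wrist force passes 120 N, or if a joint passes its speed limit or range.

ROBOT

A 6-joint arm with a two-finger parallel gripper is mounted at the origin on the work surface. World frame = base frame: x ahead of the robot, y to its left, z up, the work surface at z = 0. Lengths are in m, angles in rad, forces in N, time in s.
With the tool pointing down it reaches from about 0.325 to 0.75 m from the base axis. Payload 7.6 kg.
Tool frame: the origin (TCP) lies midway between the tips of the shut fingers; the grasp point (between the pads) lies 19 mm behind it (robot.pinch_z is the distance from the TCP to the grasp point, in m); z points along the fingers, y is the direction in which the jaws open and shut (so a half turn about z gives the same grasp; the last joint's range is limited). The gripper opens to 85 mm and grips with 20 to 120 N. Pads are 22 mm wide; open, the fingers measure 114 mm over their backs; the gripper's body (76 mm by 85 mm) begins 54 mm behind the grasp point. The pads swing forward as they close: fully open they stand 13 mm farther back than shut.
Start: joints at [1.196, 0.052, 1.401, -0, 1.689, -0.07], TCP at [0.158, 0.501, 0.231] pointing down, gripper open.
Joint ranges: [-2.9, 2.9], [-0.91, 2.17], [0.12, 2.37], [-1.06, 4.2], [0.26, 2.73], [-2.93, 2.93]. Speed limits (rad/s): [2.57, 2.57, 3.01, 3.14, 3.14, 3.14].

INTERFACE

Orientations are given as a rotation vector (axis times angle).
In Python, from workcell import robot gives the robot as it stands.
- The arm moves only by the tool send_rows, never from a script. Its argument "steps" is a list that holds one entry, the list of rows, each a list of 7 numbers: the shift along the tool's x, y, z in mm, then the turn, a rotation vector about the tool's x, y, z in rad, then the gripper command: -1 is fully open, 1 is shut, values between are in proportion. In form: [[[tx, ty, tz, ax, ay, az, hand], ...]]. A call has exactly 8 rows; each row is the pose to reach, as a shift and turn from the pose measured when the call began, along the tool's axes at that moment; what a row does not reach only later rows make up. A row lasts 1/10 s, in which the tool goes at most 50 mm and 8.59 degrees, less where a joint would pass 70% of its speed; a pose out of reach is approached as far as the arm can. A call with a gripper value outside its range is refused whole. The fingers move at their own pace and stop on an object; "squeeze" is the grip in N (left out, the last holds). Time passes only in rows, so rows that repeat a pose let the fingers close, or fill a call up. It gives the time, the measured TCP pose, the force and the opening at its end, in the units of the state.
- robot.observe(): the state, without advancing time (a new reading comes with each control period).
- robot.camera(name): name is "scene" or "top" or "wrist"; returns a dict with "image" (400x640x3 uint8, red, green, blue), "camera_matrix" (3x3 intrinsics, pixels), "rvec" (rotation vector, rad) and "tvec" (3), from world to camera coordinates, as OpenCV has them. Camera axes: x right, y down, z forward; pixel columns grow to the right and rows downward; lengths in m; the calibration is good to about 2 mm. A picture is of the moment at which its call begins. There is no depth.
- robot.close_job(): hands the job in, once; it reports no verdict.
The state is a dict: "t": time; "joint_positions": joint angles; "joint_velocities": joint speeds; "joint_efforts": joint torques, N m; "ee_pos": TCP position; "ee_rot": TCP orientation; "force": force on the tool from outside, world axes, zero at the start; "moment": the same for the moment, N m; "grip_width": finger opening in m.
Only numpy, scipy, OpenCV 4.12 (cv2) and the standard library are available. Lean on these libraries where they do the work, as an engineer would, in place of code of your own. Each camera call takes 0.05 s, during which the arm holds its last target.

## Working session

There is one attempt and no reset: what is moved stays moved. The work goes in short steps, Python scripts to look and compute and a tool call to move; the robot and the scene stay as the last step left them, time stands still between calls to the robot, and variables do not carry over. Pictures are saved under pics/ and viewed, and the job is handed in when it is done.

Besides the shell and the picture viewer there is one more tool, called by a JSON object that holds its "op" and its "data", one argument or row to a line. send_rows: Moves the arm, as the interface text tells. Its arguments: {"type":"object","properties":{"steps":{"type":"array","items":{"type":"array","items":{"type":"array","items":{"type":"number"}}}},"squeeze":{"type":"number"}},"required":["steps"]}

```bash
mkdir -p pics; ls; python3 - <<'E'
from workcell import robot
import cv2
s=robot.observe();print(s)
for n in ["scene","top","wrist"]:
    c=robot.camera(n);cv2.imwrite(f"pics/{n}0.png",c["image"][:,:,::-1])
    print(n,c["camera_matrix"].tolist(),c["rvec"],c["tvec"])
E
```

```text
pics
{'t': 0.0, 'joint_positions': array([ 1.19569002e+00,  5.28551948e-02,  1.40171826e+00, -1.10469070e-05,
        1.68861623e+00, -7.02698302e-02]), 'joint_velocities': array([-6.42015329e-04, -7.88189551e-04, -8.86495605e-05,  6.62172258e-04,
       -5.99250907e-04, -9.89256646e-04]), 'joint_efforts': array([-5.89360152e-04, -3.81665826e+01, -3.60187125e+01, -4.98215775e-05,
        6.16392761e-03, -2.80623972e-06]), 'ee_pos': array([0.15742689, 0.50052403, 0.23046606]), 'ee_rot': array([-4.76934095e-01, -3.10483228e+00,  2.45020343e-03]), 'force': array([-0.13179199, -0.99098152, -0.11542992]), 'moment': array([-0.02165068,  0.00515733, -0.01964215]), 'grip_width': 0.08523163410277364}
scene [[482.3201388722967, 0.0, 317.3060803483344], [0.0, 482.3201388722967, 203.65766371410666], [0.0, 0.0, 1.0]] [ 0.92416739  2.63754214 -0.86852898] [ 0.49525781 -0.25974043  1.10793979]
top [[435.8679630216441, 0.0, 320.3303476514718], [0.0, 435.8679630216441, 207.95660625100447], [0.0, 0.0, 1.0]] [ 2.11494158 -2.07033548  0.25190304] [-0.00692332  0.66001652  0.615646  ]
wrist [[305.55957886699366, 0.0, 312.4292716880979], [0.0, 305.55957886699366, 202.54823758777866], [0.0, 0.0, 1.0]] [-2.30316911 -1.69179162 -0.2843552 ] [-0.52563976 -0.0428209   0.38051086]
```

View pics/scene0.png

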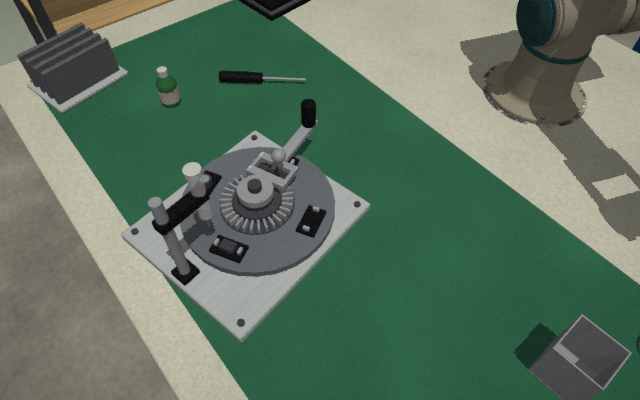

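View pics/top0.png

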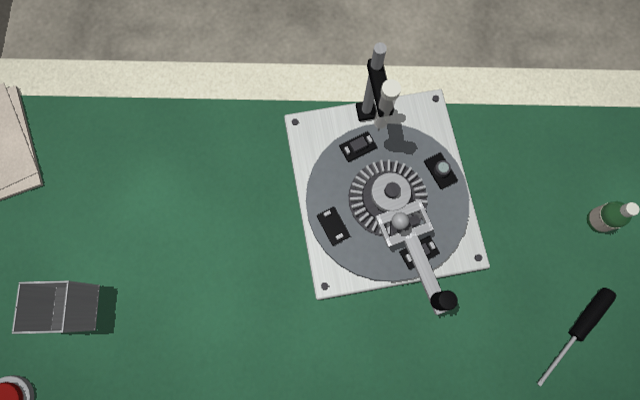

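View pics/wrist0.png

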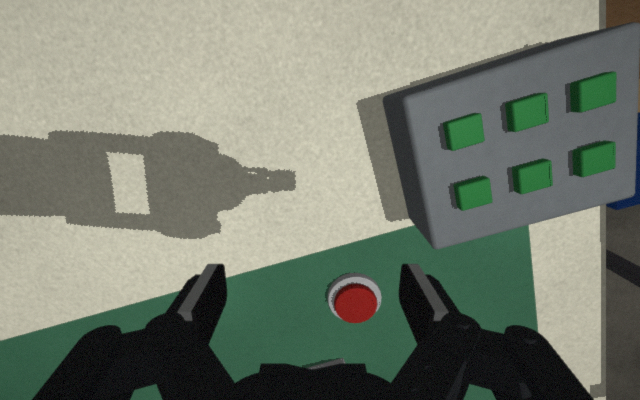

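The scene view shows the dial, the nozzle post at about (180,270) and the knob at (308,112). In the top view the dial is near (388,203), the ball near (401,222) and the knob near (443,299). I'll enlarge the top view and measure.

```bash
cat > h.py <<'E'
import numpy as np,cv2
from workcell import robot
def cam(n): 
    c=robot.camera(n); return c
def back(c,uv,z):
    R=cv2.Rodrigues(np.array(c["rvec"]))[0];t=np.array(c["tvec"]).ravel()
    d=R.T@np.linalg.inv(c["camera_matrix"])@np.array([uv[0],uv[1],1.]);o=-R.T@t
    return (o+d*(z-o[2])/d[2])
def proj(c,P):
    return cv2.projectPoints(np.float64(P).reshape(-1,1,3),np.array(c["rvec"]),np.array(c["tvec"]),c["camera_matrix"],None)[0][:,0]
E
python3 - <<'E'
from h import *
c=cam("top")
im=c["image"][:,:,::-1]
cv2.imwrite("pics/topz.png",cv2.resize(im[80:320,270:510],(600,600),interpolation=cv2.INTER_CUBIC)[:,:])
s=cam("scene")
cv2.imwrite("pics/scz.png",cv2.resize(s["image"][80:300,120:380,::-1],(780,660),interpolation=cv2.INTER_CUBIC)[:600])
for uv,z in [((295,122),.015),((435,98),.015),((324,286),.015),((478,258),.015),((401,222),.12),((443,299),.13)]: print(uv,back(c,uv,z))
E
```

```text
(295, 122) [0.83765876 0.05741394 0.015     ]
(435, 98) [ 0.89175143 -0.20198258  0.015     ]
(324, 286) [ 0.54147921 -0.00158635  0.015     ]
(478, 258) [ 0.59404485 -0.26272697  0.015     ]
(401, 222) [ 0.63120613 -0.11362438  0.12      ]
(443, 299) [ 0.51963423 -0.16826803  0.13      ]
```

View pics/topz.png

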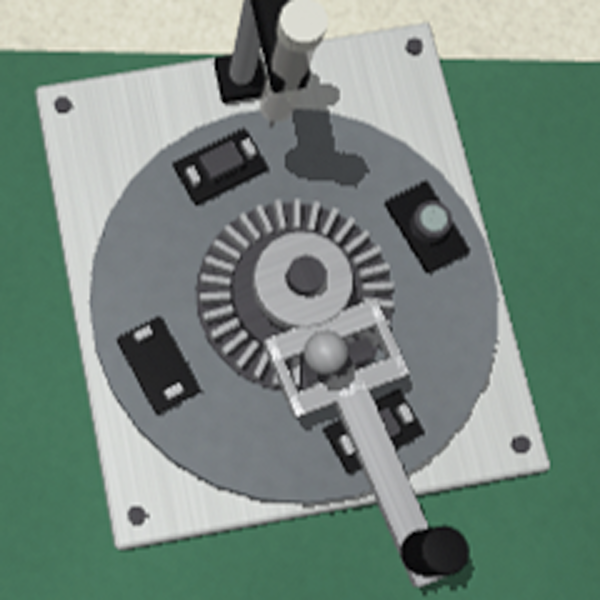

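View pics/scz.png

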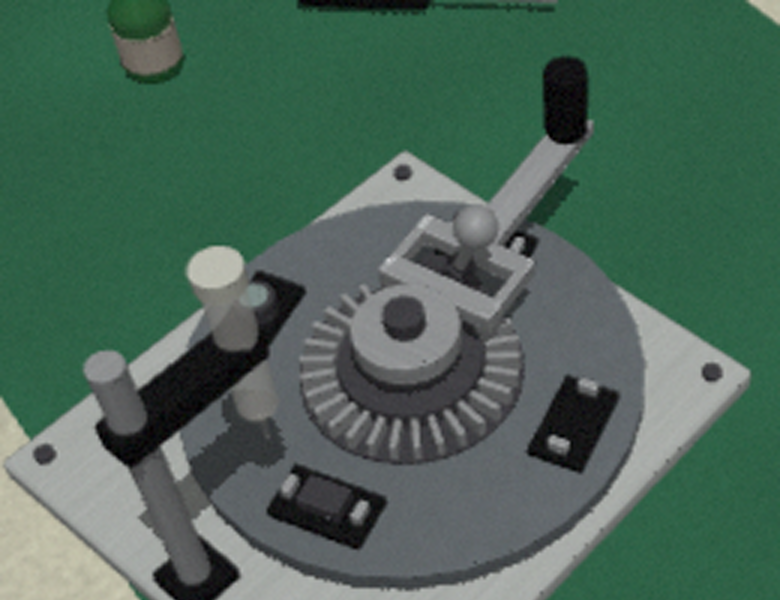

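```bash
python3 - <<'E'
from h import *
from scipy.optimize import least_squares
c=cam("top")
Z=lambda x,y:(270+x/2.5-.3,80+y/2.5-.3)
pts=[(90,295),(498,290),(300,508),(130,190),(200,130),(475,200),(458,415),(140,420),(400,130),(240,495)]
W=np.array([back(c,Z(*p),.036)[:2] for p in pts])
f=lambda p:np.hypot(*(W-p[:2]).T)-.14
r=least_squares(f,[.7,-.1]);C=r.x;print("dial C",C,np.round(r.fun*1000,1))
def rep(n,uv,z):
    P=back(c,Z(*uv),z);d=P[:2]-C;print(n,P.round(4),"r",np.hypot(*d).round(4),"ang",np.degrees(np.arctan2(d[1],d[0])).round(1))
rep("barrel",(434,218),.06)
rep("empty nest",(159,365),.04)
rep("post base",(240,78),.02)
rep("knobtop",(441,550),.13)
for z in(.115,.12,.125):rep("ball",(325,352),z)
E
```

```text
dial C [ 0.69170914 -0.10908985] [ 1.8 -2.4  4.3 -2.7 -2.7  4.1 -7.  -1.7  3.8  2.4]
barrel [ 0.7405 -0.1981  0.06  ] r 0.1015 ang -61.3
empty nest [ 0.6397 -0.015   0.04  ] r 0.1075 ang 118.9
post base [ 0.8602 -0.0721  0.02  ] r 0.1725 ang 12.4
knobtop [ 0.5188 -0.1726  0.13  ] r 0.1842 ang -159.8
ball [ 0.6345 -0.1127  0.115 ] r 0.0573 ang -176.4
ball [ 0.6335 -0.1117  0.12  ] r 0.0583 ang -177.4
ball [ 0.6324 -0.1108  0.125 ] r 0.0594 ang -178.3
```

Dial centre is (0.692, -0.109) and the nozzle bearing is about 12°. The barrel is at about -61°, so 73° of turn is needed. The handle is at -160° (+8° from neutral) and the pawl is about -0.33. Next is a helper that works out the move numbers.

```bash
cat >> h.py <<'E'
from scipy.spatial.transform import Rotation as Ro
C=np.array([.6917,-.1091])
def plan(pos,yang,s=None):
    """tool shift (mm)/turn to reach pos with tool z down and y-axis at world angle yang deg"""
    s=s or robot.observe();R0=Ro.from_rotvec(s["ee_rot"])
    a=np.radians(yang);y=np.array([np.cos(a),np.sin(a),0]);z=np.array([0,0,-1.]);x=np.cross(y,z)
    R1=Ro.from_matrix(np.c_[x,y,z])
    return np.r_[(R0.inv().apply(np.array(pos)-s["ee_pos"])*1000).round(1),(R0.inv()*R1).as_rotvec().round(3)]
def polar(r,deg,tang=0,z=0):
    a=np.radians(deg);return np.r_[C+r*np.array([np.cos(a),np.sin(a)])+tang*np.array([-np.sin(a),np.cos(a)]),z]
E
python3 -c "
from h import *
p=polar(.055,-159.8,-.06,.2);print(p,plan(p,-69.8))"
```

```text
[ 0.61936499 -0.07178182  0.2       ] [-6.124e+02 -4.075e+02  3.120e+01 -0.000e+00  1.000e-03  2.484e+00]
```

{"op": "send_rows", "data": {
  "steps": [
    [[-50, -33, 0, 0, 0, 0.14, -1], [-100, -66, 0, 0, 0, 0.28, 0], [-150, -100, 0, 0, 0, 0.42, 1], [-195, -130, 0, 0, 0, 0.56, 1], [-235, -157, 0, 0, 0, 0.7, 1], [-275, -183, 0, 0, 0, 0.84, 1], [-315, -210, 0, 0, 0, 0.98, 1], [-355, -236, 0, 0, 0, 1.12, 1]]
  ]
}}

```text
t: 1.1
ee_pos: [0.4095, 0.1876, 0.2314]
ee_rot: [2.06, 2.371, 0.0]
force: [0.9, 1.0, -0.6]
grip_width: -0.0
```

```bash
python3 -c "
from h import *
p=polar(.055,-159.8,-.06,.2);print(robot.observe()['ee_pos'],plan(p,-69.8))"
```

```text
[0.40954536 0.1876274  0.231367  ] [-2.862e+02  1.715e+02  3.150e+01  1.000e-03 -0.000e+00  1.358e+00]
```

{"op": "send_rows", "data": {
  "steps": [
    [[-36, 22, 4, 0, 0, 0.15, 1], [-72, 44, 8, 0, 0, 0.3, 1], [-108, 66, 12, 0, 0, 0.45, 1], [-145, 88, 16, 0, 0, 0.6, 1], [-180, 108, 20, 0, 0, 0.75, 1], [-215, 130, 24, 0, 0, 0.9, 1], [-252, 152, 28, 0, 0, 1.05, 1], [-286, 171.5, 31.5, 0, 0, 1.2, 1]]
  ]
}}

```text
t: 1.9
ee_pos: [0.6202, -0.0733, 0.1995]
ee_rot: [3.04, 0.793, 0.0]
force: [0.8, -0.2, 0.6]
grip_width: 0.0001
```

```bash
python3 -c "
from h import *
p=polar(.055,-159.8,-.06,.108);s=robot.observe();print(s['joint_positions'],s['ee_pos'],plan(p,-69.8))
c=cam('wrist');cv2.imwrite('pics/w1.png',c['image'][:,:,::-1])
c=cam('scene');cv2.imwrite('pics/s1.png',c['image'][:,:,::-1])
"
```

```text
[-1.76755868e-01  3.44960498e-01  1.13084562e+00  4.02769733e-05
  1.66554922e+00  8.83809856e-01] [ 0.62024361 -0.07329243  0.19945366] [-0.    -1.8   91.5    0.    -0.     0.158]
```

View pics/w1.png

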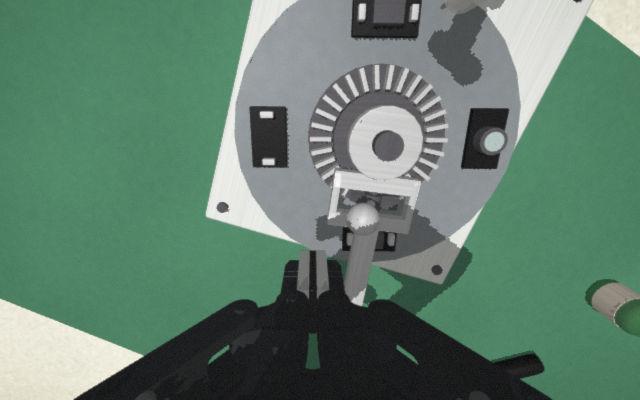

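View pics/s1.png

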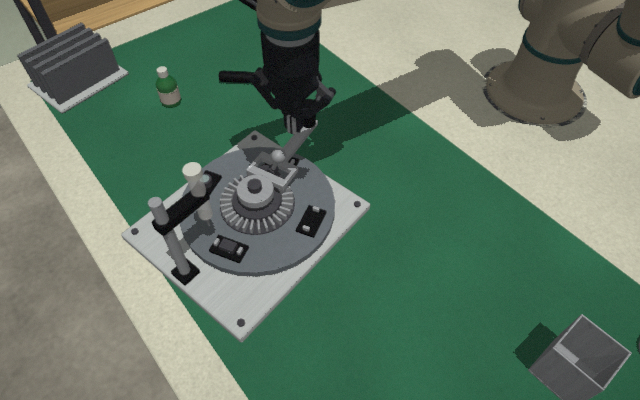

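The wrist view shows the ball at (362,215), leaning towards the tool side, and the fingertips at (313,275). I'll check the ball position with this camera too.

```bash
python3 -c "
from h import *
c=cam('wrist')
for uv,z in [((362,215),.119),((491,141),.06),((387,146),.1)]:
  P=back(c,uv,z);d=P[:2]-C;print(P,np.hypot(*d),np.degrees(np.arctan2(d[1],d[0])))
u=np.radians(-159.8);P=back(c,(362,215),.119)[:2]-C
print('rad',P@[np.cos(u),np.sin(u)],'tan',P@[-np.sin(u),np.cos(u)])
c=cam('scene')
for z in(.115,.12):
  P=back(c,(278,155),z)[:2]-C
  print('scene rad',P@[np.cos(u),np.sin(u)],'tan',P@[-np.sin(u),np.cos(u)])
print(plan(polar(.057,-159.8,-.06,.108),-69.8))
"
```

```text
[ 0.6372219  -0.10898192  0.119     ] 0.05447822628355851 179.87581026016917
[ 0.73963022 -0.19264214  0.06      ] 0.09631508423180991 -60.15602728770803
[ 0.69070627 -0.10162529  0.1       ] 0.00754047987746626 97.57282318633247
rad 0.051086541467447934 tan -0.018922008875838937
scene rad 0.0572124510695612 tan -0.017013385408807584
scene rad 0.05357478022226692 tan -0.01980234803101812
[-1.70e+00 -4.00e-01  9.11e+01 -1.00e-03  1.00e-03  1.64e-01]
```

{"op": "send_rows", "data": {
  "steps": [
    [[0, -1, 20, 0, 0, 0.08, 1], [0, -1, 45, 0, 0, 0.16, 1], [0, -1, 70, 0, 0, 0.16, 1], [0, -1, 85, 0, 0, 0.16, 1], [0, -1, 90, 0, 0, 0.16, 1], [0, -1, 90, 0, 0, 0.16, 1], [0, -1, 90, 0, 0, 0.16, 1], [0, -1, 90, 0, 0, 0.16, 1]]
  ]
}}

```text
t: 2.9
ee_pos: [0.6194, -0.0711, 0.1107]
ee_rot: [3.091, 0.558, 0.002]
force: [0.1, 0.4, 0.8]
grip_width: -0.0002
```

```bash
python3 -c "
from h import *
c=cam('wrist');cv2.imwrite('pics/w2.png',c['image'][:,:,::-1])
c=cam('scene');cv2.imwrite('pics/s2.png',cv2.resize(c['image'][80:300,120:380,::-1],(780,660))[:600])
print(plan(polar(.055,-159.8,-.018,.109),-69.8))
"
```

```text
[-2.00e-01  4.26e+01  1.20e+00  0.00e+00 -1.00e-03  4.00e-03]
```

View pics/w2.png

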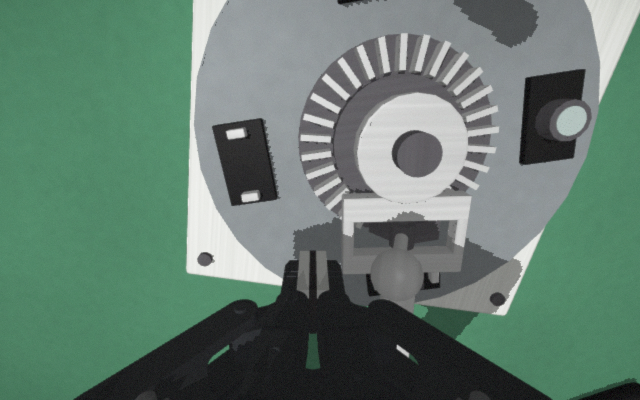

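View pics/s2.png

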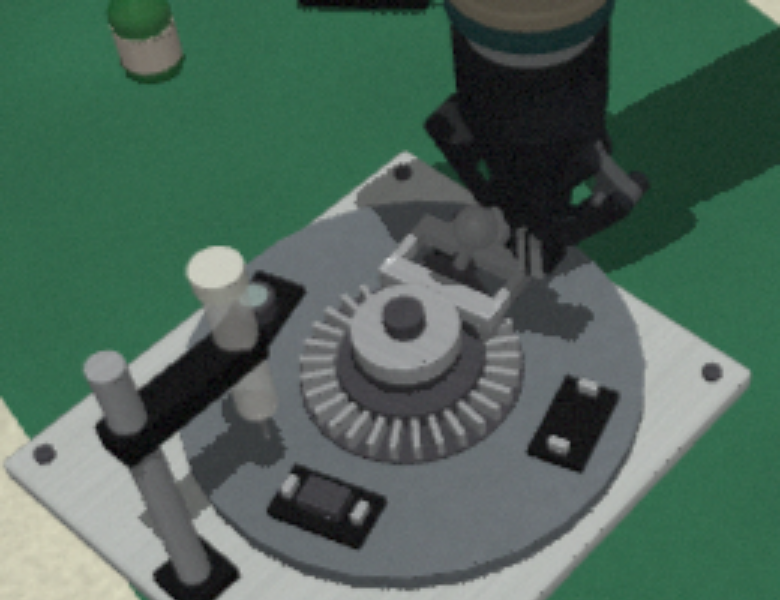

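The fingertips are beside the ball at (395,270) in the wrist view, clear of it and at its height. I'll sweep along +y.

{"op": "send_rows", "data": {
  "steps": [
    [[0, 8, 1, 0, 0, 0, 1], [0, 15, 1, 0, 0, 0, 1], [0, 21, 1, 0, 0, 0, 1], [0, 27, 1, 0, 0, 0, 1], [0, 33, 1, 0, 0, 0, 1], [0, 38, 1, 0, 0, 0, 1], [0, 42, 1, 0, 0, 0, 1], [0, 44, 1, 0, 0, 0, 1]]
  ]
}}

```text
t: 3.8
ee_pos: [0.6346, -0.1129, 0.1091]
ee_rot: [-3.092, -0.557, -0.001]
force: [0.1, -0.2, -1.3]
grip_width: -0.0
```

```bash
python3 -c "
from h import *
c=cam('wrist');cv2.imwrite('pics/w3.png',c['image'][:,:,::-1])
print(robot.observe()['force'])
"
```

```text
[-0.61510822  0.25521902  0.49887903]
```

View pics/w3.png

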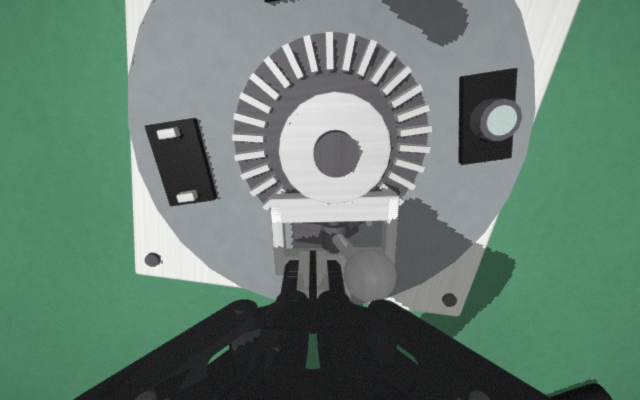

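The ball has tipped over to the right, now at (370,275). I'll retreat upward and then move over the knob.

{"op": "send_rows", "data": {
  "steps": [
    [[0, -8, -10, 0, 0, 0, 1], [0, -12, -35, 0, 0, 0, 1], [0, -12, -70, 0, 0, 0, 1], [35, -5, -90, 0, 0, 0, 0.5], [70, 5, -90, 0, 0, 0, -0.15], [100, 12, -90, 0, 0, 0, -0.15], [120, 18, -90, 0, 0, 0, -0.15], [130, 18, -90, 0, 0, 0, -0.15]]
  ]
}}

```text
t: 4.65
ee_pos: [0.7636, -0.0833, 0.1989]
ee_rot: [-3.091, -0.558, -0.001]
force: [0.4, -0.5, 0.7]
grip_width: 0.0488
```

```bash
python3 -c "
from h import *
c=cam('top');cv2.imwrite('pics/t4.png',c['image'][:,:,::-1])
c=cam('wrist');cv2.imwrite('pics/w4.png',c['image'][:,:,::-1])
c=cam('scene');cv2.imwrite('pics/s4.png',cv2.resize(c['image'][80:300,120:380,::-1],(780,660))[:600])
print(robot.observe()['ee_pos'],plan(polar(.185,-159.8,0,.092),-69.8))
"
```

```text
[ 0.7627451  -0.08347021  0.1991993 ] [-2.606e+02 -1.800e+00  1.071e+02 -0.000e+00 -1.000e-03  5.000e-03]
```

View pics/t4.png

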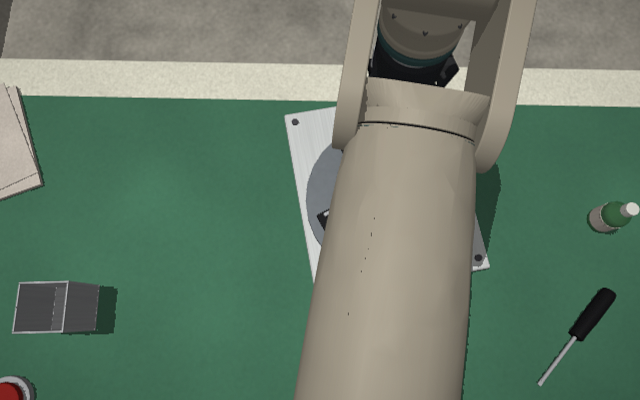

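View pics/s4.png

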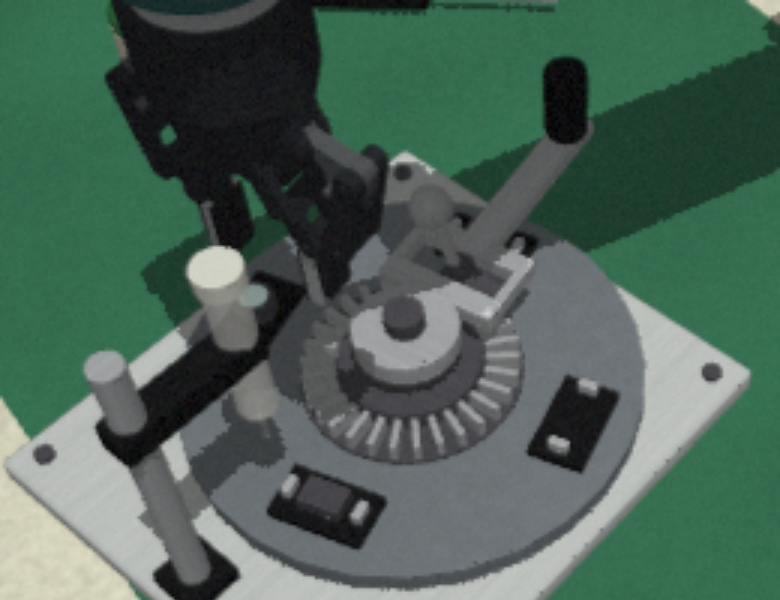

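View pics/w4.png

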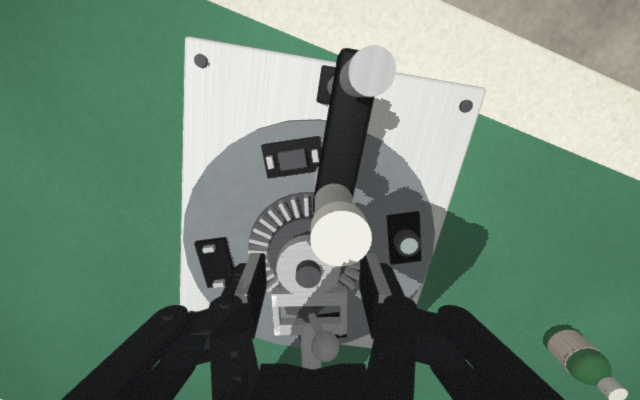

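I moved the wrong way along tool x (it points outward). Nothing was touched: the force is about 0 and the syringe is just ahead of the fingers. I'll retrace and continue to the knob using the scripted numbers.

{"op": "send_rows", "data": {
  "steps": [
    [[-25, -5, 0, 0, 0, 0, -0.15], [-60, -5, 0, 0, 0, 0, -0.15], [-100, -2, 0, 0, 0, 0, -0.15], [-145, -2, 0, 0, 0, 0, -0.15], [-190, -2, 0, 0, 0, 0, -0.15], [-235, -2, 0, 0, 0, 0, -0.15], [-258, -2, 0, 0, 0, 0, -0.15], [-260.5, -2, 0, 0, 0, 0, -0.15]]
  ]
}}

```text
t: 5.6
ee_pos: [0.5153, -0.1735, 0.2004]
ee_rot: [3.091, 0.555, 0.003]
force: [0.1, -0.2, 0.1]
grip_width: 0.049
```

```bash
python3 -c "
from h import *
c=cam('wrist');cv2.imwrite('pics/w5.png',c['image'][:,:,::-1])
c=cam('top');cv2.imwrite('pics/t5.png',cv2.resize(c['image'][80:320,270:510,::-1],(600,600),interpolation=cv2.INTER_CUBIC))
c=cam('scene');cv2.imwrite('pics/s5.png',cv2.resize(c['image'][80:300,120:380,::-1],(780,660))[:600])
print(robot.observe(),plan(polar(.185,-159.8,0,.092),-69.8))
"
```

```text
{'t': 5.75, 'joint_positions': array([-3.89360941e-01,  1.21012367e-01,  1.39043215e+00,  6.51929719e-04,
        1.62835727e+00,  8.23898013e-01]), 'joint_velocities': array([ 0.01270372,  0.03269025, -0.02072857, -0.0017371 ,  0.0006083 ,
        0.00062619]), 'joint_efforts': array([-5.85685484e-01, -4.14706492e+01, -3.53593218e+01, -4.00093384e-02,
        3.20310937e-02, -1.88109832e-02]), 'ee_pos': array([ 0.51804974, -0.17247745,  0.19974033]), 'ee_rot': array([3.09110595e+00, 5.58616608e-01, 2.92083600e-03]), 'force': array([-0.04645637,  0.03385029,  0.42816882]), 'moment': array([ 0.00180953,  0.01989471, -0.01100112]), 'grip_width': 0.049042322660715156} [-3.000e-01  4.000e-01  1.077e+02  1.000e-03 -2.000e-03  5.000e-03]
```

View pics/w5.png

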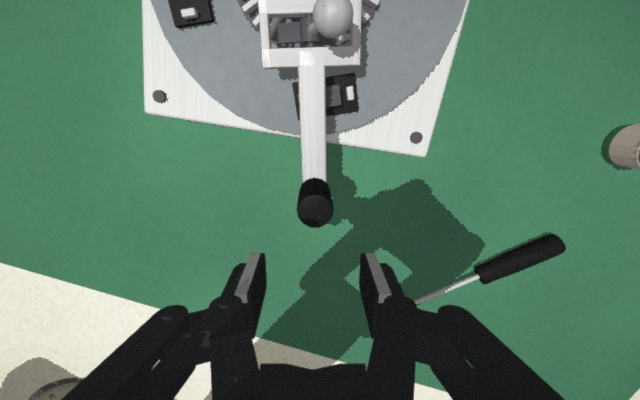

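View pics/t5.png

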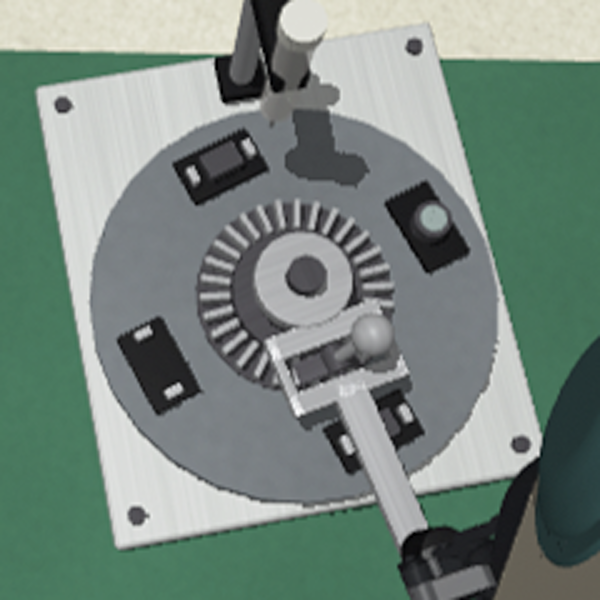

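View pics/s5.png

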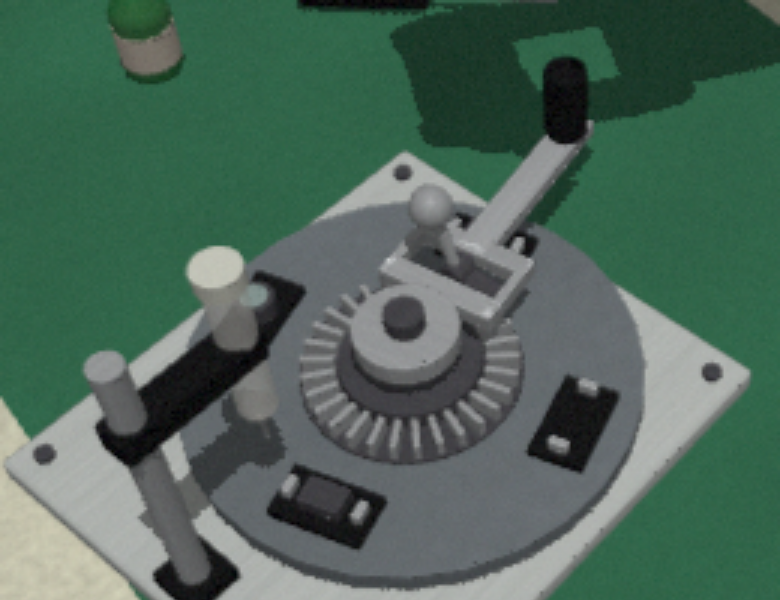

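The pawl now leans anticlockwise: in the top crop the ball is at (372,338), to the right of the handle. I'll check the knob position with the wrist camera.

```bash
python3 -c "
from h import *
c=cam('wrist');P=back(c,(315,210),.13);d=P[:2]-C;print(P,np.hypot(*d),np.degrees(np.arctan2(d[1],d[0])))
c=cam('scene');P=back(c,(120+566/3,80+70/3),.13);d=P[:2]-C;print(P,np.hypot(*d),np.degrees(np.arctan2(d[1],d[0])))
print(proj(cam('wrist'),[[.518,-.1725,.13]]),plan(polar(.185,-159.8,0,.092),-69.8))
"
```

```text
[ 0.52397273 -0.17143746  0.13      ] 0.1789368485463397 -159.61193155963923
[ 0.52030882 -0.16977481  0.13      ] 0.1818141052208915 -160.5053433837985
[[313.6096436 218.3715668]] [-8.000e-01  5.000e-01  1.069e+02 -0.000e+00 -1.000e-03  6.000e-03]
```

{"op": "send_rows", "data": {
  "steps": [
    [[1, 0, 25, 0, 0, 0, -0.15], [1, 0, 50, 0, 0, 0, -0.15], [1, 0, 70, 0, 0, 0, -0.15], [1, 0, 85, 0, 0, 0, -0.15], [1, 0, 97, 0, 0, 0, -0.15], [1, 0, 105, 0, 0, 0, -0.15], [1, 0, 106, 0, 0, 0, -0.05], [1, 0, 106, 0, 0, 0, 0.05]]
  ]
}}

```text
t: 6.7
ee_pos: [0.5199, -0.172, 0.0934]
ee_rot: [3.091, 0.56, 0.002]
force: [-0.4, 0.7, -0.7]
grip_width: 0.0406
```

```bash
python3 -c "
from h import *
c=cam('wrist');cv2.imwrite('pics/w6.png',c['image'][:,:,::-1])
s=robot.observe();print(s['ee_pos'],s['force'],s['grip_width'])
for a in (-165,-170,-176,-182,-188,-194,-199): print(a,plan(polar(.184,a,0,.093),a+90))
"
```

```text
[ 0.52005863 -0.17206114  0.09378372] [ 0.23902331 -0.04092875  0.09250106] 0.04033894055682616
-165 [-3.00e-01 -1.65e+01  8.00e-01  1.00e-03 -2.00e-03  9.70e-02]
-170 [ 1.90e+00 -3.24e+01  8.00e-01  1.00e-03 -2.00e-03  1.84e-01]
-176 [ 6.40e+00 -5.11e+01  8.00e-01  1.00e-03 -2.00e-03  2.89e-01]
-182 [ 1.29e+01 -6.93e+01  7.00e-01  0.00e+00 -2.00e-03  3.93e-01]
-188 [ 2.12e+01 -8.66e+01  7.00e-01  0.00e+00 -2.00e-03  4.98e-01]
-194 [ 3.130e+01 -1.031e+02  7.000e-01  0.000e+00 -2.000e-03  6.030e-01]
-199 [ 4.090e+01 -1.159e+02  8.000e-01  0.000e+00 -2.000e-03  6.900e-01]
```

View pics/w6.png

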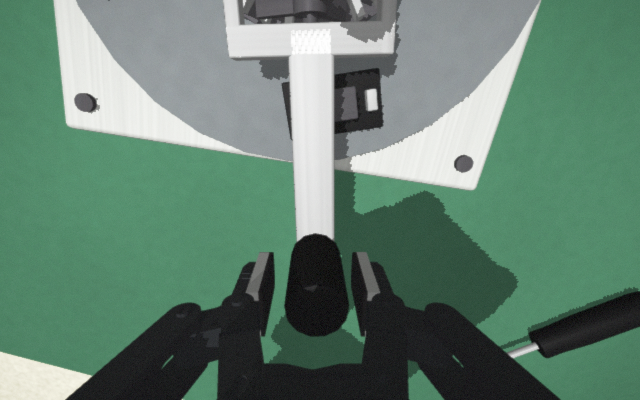

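The knob sits centred between the fingers with about 6 mm of play each side. Now the return (clockwise) stroke, slipping over the teeth.

{"op": "send_rows", "data": {
  "steps": [
    [[0, -16, 1, 0, 0, 0.097, 0.05], [2, -32.5, 1, 0, 0, 0.184, 0.05], [6.5, -51, 1, 0, 0, 0.29, 0.05], [13, -69, 1, 0, 0, 0.393, 0.05], [21, -86.5, 1, 0, 0, 0.5, 0.05], [31, -103, 1, 0, 0, 0.6, 0.05], [40, -115, 1, 0, 0, 0.68, 0.05], [41, -116, 1, 0, 0, 0.69, 0.05]]
  ]
}}

```text
t: 7.55
ee_pos: [0.5185, -0.0479, 0.0938]
ee_rot: [-3.098, 0.517, -0.006]
force: [-0.4, -0.3, 0.3]
grip_width: 0.0406
```

```bash
cat > look.py <<'E'
from h import *
import sys
n=sys.argv[1]
c=cam('top');cv2.imwrite(f'pics/t{n}.png',cv2.resize(c['image'][80:320,270:510,::-1],(600,600),interpolation=cv2.INTER_CUBIC))
c=cam('scene');cv2.imwrite(f'pics/s{n}.png',cv2.resize(c['image'][80:300,120:380,::-1],(780,660))[:600])
s=robot.observe();d=s['ee_pos'][:2]-C;print(s['t'],s['ee_pos'],s['force'],s['grip_width'],np.hypot(*d),np.degrees(np.arctan2(d[1],d[0])),s['joint_positions'][5])
for a in map(float,sys.argv[2:]): print(a,plan(polar(.184,a,0,.093),a+90).tolist())
E
python3 look.py 7 -192 -184 -176 -168 -160 -152 -145 -139
```

```text
7.65 [ 0.51809463 -0.04917182  0.09343204] [-0.10251046  0.41295489 -0.636141  ] 0.04053260100708007 0.18365786200825865 160.9554422252572 1.7343277417536935
-192.0 [1.0, 22.6, 0.4, -0.0, -0.003, -0.12]
-184.0 [5.8, 47.8, 0.4, -0.0, -0.003, -0.259]
-176.0 [14.1, 72.1, 0.4, 0.0, -0.003, -0.399]
-168.0 [25.7, 95.0, 0.5, 0.0, -0.003, -0.539]
-160.0 [40.4, 116.0, 0.5, 0.001, -0.003, -0.678]
-152.0 [57.8, 134.9, 0.5, 0.001, -0.003, -0.818]
-145.0 [75.1, 149.2, 0.6, 0.001, -0.003, -0.94]
-139.0 [91.3, 159.7, 0.6, 0.001, -0.003, -1.045]
```

View pics/t7.png

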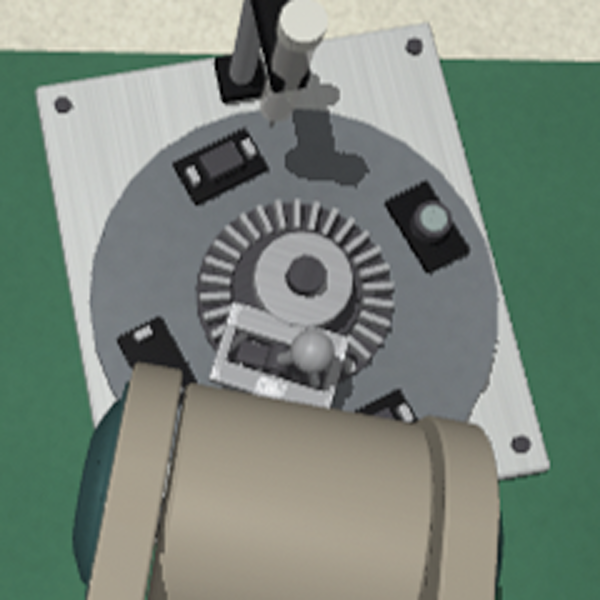

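View pics/s7.png

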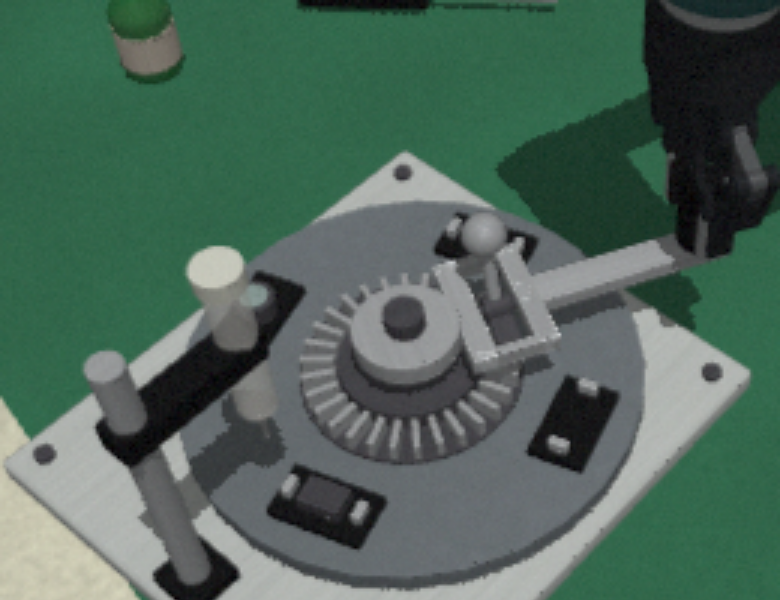

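The dial has not moved (barrel still at (433,222)) and the handle slipped back to about -197°. Now the drive stroke, anticlockwise, in two halves.

{"op": "send_rows", "data": {
  "steps": [
    [[0, 11, 0, 0, 0, -0.06, 0.05], [1, 22.6, 0, 0, 0, -0.12, 0.05], [3, 35, 0, 0, 0, -0.19, 0.05], [5.8, 47.8, 0, 0, 0, -0.26, 0.05], [9.5, 60, 0, 0, 0, -0.33, 0.05], [14.1, 72.1, 0, 0, 0, -0.4, 0.05], [19.5, 83.8, 0, 0, 0, -0.47, 0.05], [25.7, 95, 0, 0, 0, -0.54, 0.05]]
  ]
}}

```text
t: 8.45
ee_pos: [0.5118, -0.1484, 0.0939]
ee_rot: [3.123, 0.337, 0.006]
force: [1.6, 1.4, 0.6]
grip_width: 0.0407
```

```bash
python3 look.py 8 -164 -160 -156 -152 -148 -144 -140 -137
```

```text
8.55 [ 0.51167835 -0.14931108  0.0938184 ] [-0.42916017  0.51127313 -0.30192206] 0.040889024405203346 0.1844579196761121 -167.40864632423043 1.0068565863594119
-164.0 [0.9, 10.9, 0.8, 0.002, -0.003, -0.069]
-160.0 [2.2, 23.7, 0.9, 0.002, -0.003, -0.138]
-156.0 [4.4, 36.4, 0.9, 0.002, -0.003, -0.208]
-152.0 [7.5, 48.8, 0.9, 0.002, -0.003, -0.278]
-148.0 [11.5, 61.0, 1.0, 0.003, -0.003, -0.348]
-144.0 [16.3, 73.0, 1.0, 0.003, -0.003, -0.418]
-140.0 [21.9, 84.5, 1.1, 0.003, -0.003, -0.487]
-137.0 [26.6, 92.9, 1.1, 0.003, -0.003, -0.54]
```

View pics/t8.png

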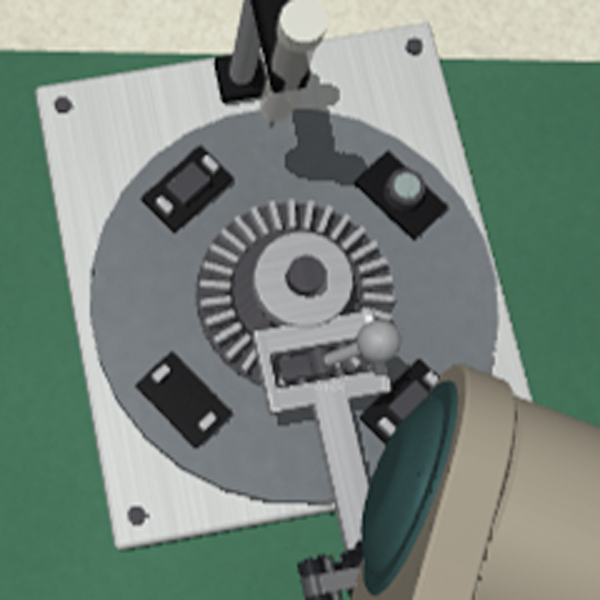

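The dial is turning: the barrel has moved to (407,187). I'll continue the stroke.

{"op": "send_rows", "data": {
  "steps": [
    [[1, 11, 0, 0, 0, -0.07, 0.05], [2, 23.7, 0, 0, 0, -0.14, 0.05], [4.4, 36.4, 0, 0, 0, -0.21, 0.05], [7.5, 48.8, 0, 0, 0, -0.28, 0.05], [11.5, 61, 0, 0, 0, -0.35, 0.05], [16.3, 73, 0, 0, 0, -0.42, 0.05], [21.9, 84.5, 0, 0, 0, -0.487, 0.05], [26.6, 93, 0, 0, 0, -0.54, 0.05]]
  ]
}}

```text
t: 9.35
ee_pos: [0.557, -0.2347, 0.0939]
ee_rot: [2.921, 1.153, 0.004]
force: [-0.8, 1.9, 0.9]
grip_width: 0.0409
```

```bash
python3 look.py 9 -145 -153 -161 -169 -177 -185 -193 -199
```

```text
9.45 [ 0.5572233  -0.23532996  0.09400348] [ 0.29197267 -0.13295417 -0.26091115] 0.04052004192298822 0.1844396531682303 -136.8117910583051 0.36048675582078676
-145.0 [2.2, -26.2, 0.9, 0.003, -0.002, 0.139]
-153.0 [7.5, -51.3, 0.8, 0.003, -0.002, 0.278]
-161.0 [16.3, -75.5, 0.8, 0.003, -0.002, 0.418]
-169.0 [28.3, -98.1, 0.7, 0.003, -0.003, 0.558]
-177.0 [43.4, -118.9, 0.7, 0.003, -0.003, 0.697]
-185.0 [61.2, -137.4, 0.6, 0.003, -0.003, 0.837]
-193.0 [81.4, -153.2, 0.6, 0.002, -0.003, 0.976]
-199.0 [97.9, -163.2, 0.6, 0.002, -0.003, 1.081]
```

View pics/t9.png

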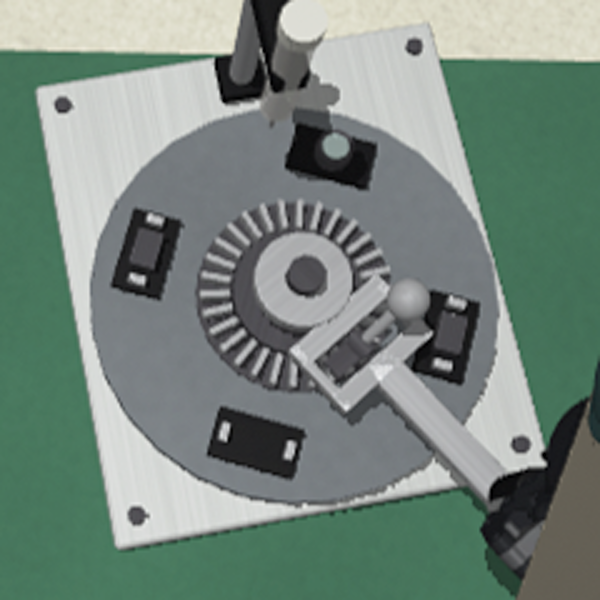

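View pics/s9.png

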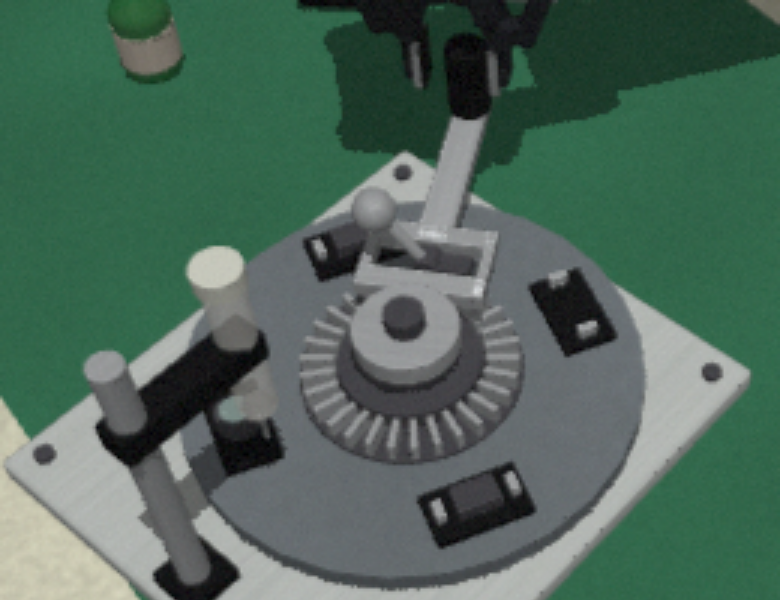

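```bash
cat > ang.py <<'E'
from h import *
def ta(c,pts):
    # nests: list of (zoomuv, offset deg from barrel)
    P=[(back(c,(270+u/2.5-.3,80+v/2.5-.3),.042)[:2],o) for (u,v),o in pts]
    A=[]
    for i in range(0,len(P),2):
        d=P[i][0]-P[i+1][0];A.append(np.degrees(np.arctan2(d[1],d[0]))-P[i][1])
    print("angles",A,"centres",[((P[i][0]+P[i+1][0])/2).round(4) for i in range(0,len(P),2)])
    
if __name__=="__main__":
    c=cam('top')
    ta(c,[((331,155),0),((257,443),0),((146,253),90),((451,338),90)])
    Q=lambda n,uv,z:print(n,(P:=back(c,uv,z)),np.hypot(*(P[:2]-C)),np.degrees(np.arctan2(P[1]-C[1],P[0]-C[0])))
    Q("tip top",(270+274/2.5,80+117/2.5),.085)
    Q("syringe top",(270+302/2.5,80+20/2.5),.175)
    Q("post base",(270+240/2.5,80+78/2.5),.022)
    c=cam('scene')
    Q("tip sc",(120+255/3,80+420/3),.085)
    Q("post top sc",(120+105/3,80+365/3),.216)
    Q("post base sc",(120+195/3,80+580/3),.022)
    Q("barrel sc",(120+232/3,80+410/3),.06)
E
python3 ang.py
```

```text
angles [np.float64(-14.693909352844809), np.float64(-15.035062109611928)] centres [array([ 0.6902, -0.1067]), array([ 0.6897, -0.1079])]
tip top [ 0.79959314 -0.08831048  0.085     ] 0.10987781241908928 10.906440484749567
syringe top [ 0.82054933 -0.09303947  0.175     ] 0.12984641106518768 7.105033981035202
post base [ 0.85864476 -0.07243987  0.022     ] 0.17092255288314168 12.385248523347544
tip sc [ 0.79390838 -0.0945579   0.085     ] 0.10323771276675235 8.097635962350191
post top sc [ 0.85899568 -0.06848594  0.216     ] 0.17215500498589825 13.645602314086354
post base sc [ 0.86137099 -0.06718572  0.022     ] 0.1747714240597895 13.876119367094239
barrel sc [ 0.79508558 -0.1263379   0.06      ] 0.10481279608256489 -9.466079402095643
```

The dial is at -14.9° and the nozzle at about 12°, so about 27° remains. Return stroke next.

{"op": "send_rows", "data": {
  "steps": [
    [[2, -26, 1, 0, 0, 0.14, 0.05], [7.5, -51, 1, 0, 0, 0.278, 0.05], [16, -75.5, 1, 0, 0, 0.418, 0.05], [28, -98, 1, 0, 0, 0.558, 0.05], [43, -119, 1, 0, 0, 0.697, 0.05], [61, -137.5, 1, 0, 0, 0.837, 0.05], [81, -153, 1, 0, 0, 0.976, 0.05], [96.5, -162, 1, 0, 0, 1.07, 0.05]]
  ]
}}

```text
t: 10.35
ee_pos: [0.5167, -0.0487, 0.0929]
ee_rot: [3.099, -0.512, 0.005]
force: [-0.7, -0.7, 0.1]
grip_width: 0.0407
```

```bash
python3 look.py 10 -193 -187 -182 -177 -173 -169 -166 -164
```

```text
10.45 [ 0.51718676 -0.04838971  0.09285165] [ 0.47069214 -0.52331727 -0.31299814] 0.04049190041545534 0.1847717823296377 160.818054650749 1.7279262312724912
-193.0 [1.6, 19.8, -0.1, 0.0, -0.004, -0.094]
-187.0 [4.4, 38.9, -0.1, 0.0, -0.004, -0.199]
-182.0 [8.2, 54.5, -0.1, 0.0, -0.004, -0.286]
-177.0 [13.4, 69.7, -0.1, 0.001, -0.004, -0.374]
-173.0 [18.5, 81.4, -0.1, 0.001, -0.004, -0.443]
-169.0 [24.5, 92.8, -0.1, 0.001, -0.004, -0.513]
-166.0 [29.4, 101.1, -0.1, 0.001, -0.004, -0.566]
-164.0 [32.9, 106.5, -0.0, 0.001, -0.004, -0.6]
```

View pics/t10.png

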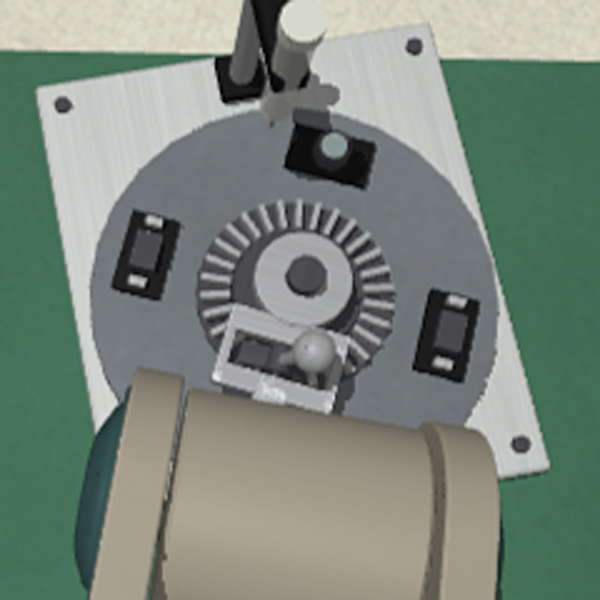

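The dial stayed put with the barrel nest at (331,155). Drive stroke to tool angle -164°.

{"op": "send_rows", "data": {
  "steps": [
    [[1.5, 20, 0, 0, 0, -0.094, 0.05], [4.4, 39, 0, 0, 0, -0.2, 0.05], [8, 54.5, 0, 0, 0, -0.286, 0.05], [13.4, 69.7, 0, 0, 0, -0.374, 0.05], [18.5, 81.4, 0, 0, 0, -0.443, 0.05], [24.5, 92.8, 0, 0, 0, -0.513, 0.05], [29.4, 101, 0, 0, 0, -0.566, 0.05], [33, 106.5, 0, 0, 0, -0.6, 0.05]]
  ]
}}

```text
t: 11.25
ee_pos: [0.5145, -0.1608, 0.0931]
ee_rot: [3.109, 0.44, 0.006]
force: [0.7, 1.9, 0.3]
grip_width: 0.0403
```

```bash
python3 look.py 11 -162 -160 -158 -156
```

```text
11.35 [ 0.51440927 -0.16099846  0.09300727] [ 0.85296961 -0.06623184  0.39258907] 0.04063230833044247 0.1847307544671025 -163.6836200016354 0.9199422558500994
-162.0 [0.8, 5.4, 0.0, 0.002, -0.003, -0.035]
-160.0 [1.2, 11.8, 0.0, 0.002, -0.003, -0.07]
-158.0 [1.7, 18.2, 0.1, 0.002, -0.003, -0.105]
-156.0 [2.5, 24.6, 0.1, 0.003, -0.003, -0.14]
```

View pics/t11.png

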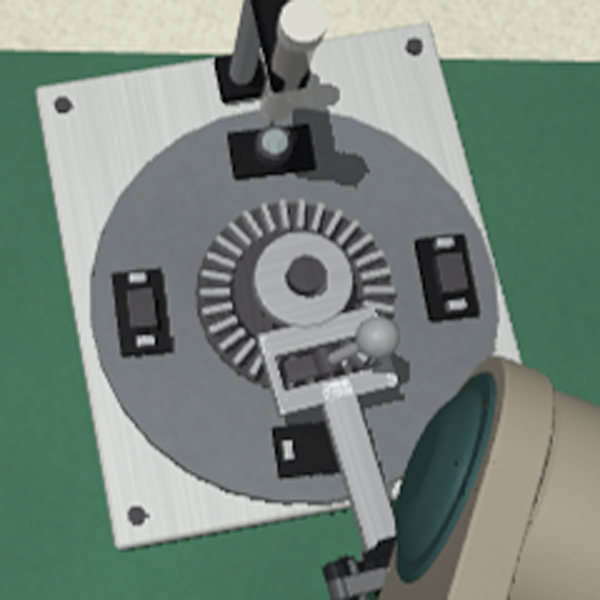

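```bash
python3 -c "
from ang import *
ta(cam('top'),[((142,312),90),((448,277),90)])"
```

```text
angles [np.float64(7.95712400741796)] centres [array([ 0.6901, -0.107 ])]
```

View pics/s11.png

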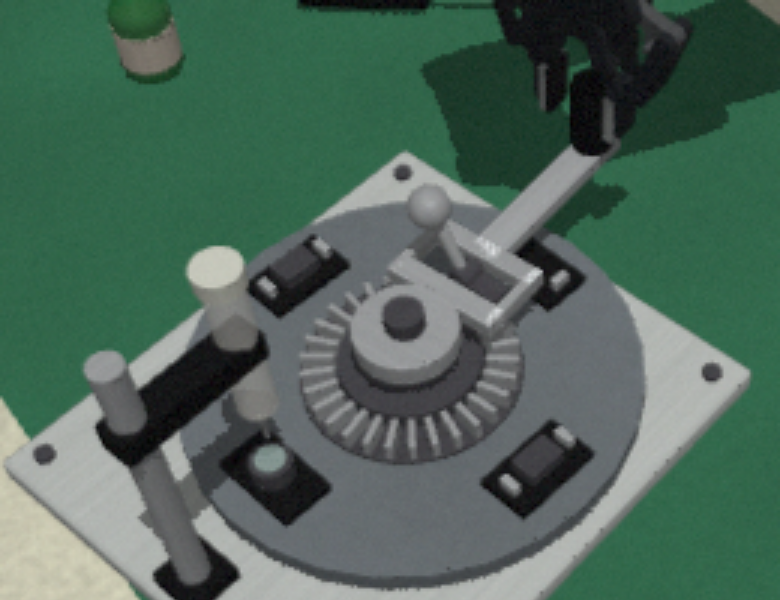

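```bash
python3 -c "
from h import *
C2=np.array([.6901,-.107])
def Q(c,n,uv,z):
  P=back(c,uv,z);d=P[:2]-C2;print(n,P,np.hypot(*d),np.degrees(np.arctan2(d[1],d[0])))
c=cam('scene')
Q(c,'tip',(120+267/3,80+437/3),.085);Q(c,'barrel',(120+270/3,80+462/3),.06)
c=cam('top')
Q(c,'tip',(270+274/2.5,80+120/2.5),.085);Q(c,'barrel',(270+274/2.5,80+143/2.5),.06);Q(c,'post',(270+240/2.5,80+78/2.5),.022)
im=cv2.resize(c['image'][90:160,350:430,::-1],(640,560),interpolation=cv2.INTER_CUBIC);cv2.imwrite('pics/tt.png',im)
"
```

```text
tip [ 0.79461301 -0.08095001  0.085     ] 0.1077105906457938 13.995857196175772
barrel [ 0.7965732  -0.08283516  0.06      ] 0.10918095742660293 12.787065299567356
tip [ 0.79744373 -0.08828625  0.085     ] 0.10896275417166529 9.889260811721266
barrel [ 0.79177105 -0.09154951  0.06      ] 0.10283832520621715 8.640871153775976
post [ 0.85864476 -0.07243987  0.022     ] 0.1720515614055979 11.5878839043616
```

View pics/tt.png

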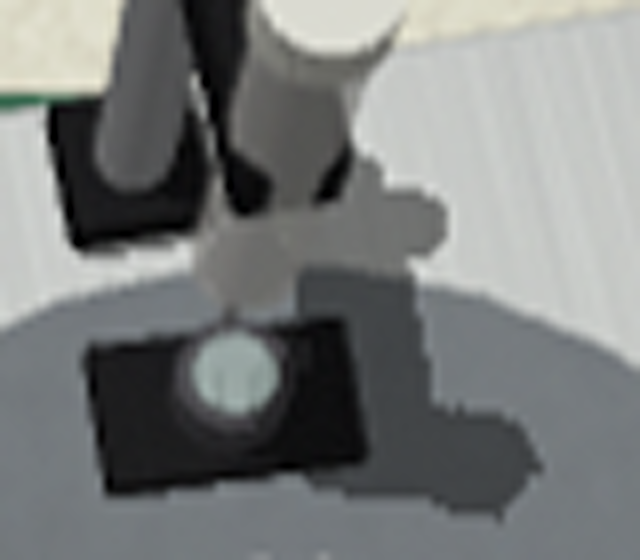

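In both views the tip is about 1–3° ahead of the barrel. A small nudge of about 2°, then centre the fingers on the knob.

{"op": "send_rows", "data": {
  "steps": [
    [[0.5, 3, 0, 0, 0, -0.018, 0.05], [1, 6, 0, 0, 0, -0.036, 0.05], [1, 7, 0, 0, 0, -0.04, 0.05], [1, 7, 0, 0, 0, -0.04, 0.05], [1, 4, 0, 0, 0, -0.04, 0], [1, 1, 0, 0, 0, -0.04, -0.1], [1, 1, 0, 0, 0, -0.04, -0.15], [1, 1, 0, 0, 0, -0.04, -0.15]]
  ]
}}

```text
t: 12.3
ee_pos: [0.5158, -0.1606, 0.0931]
ee_rot: [3.1, 0.498, 0.006]
force: [-0.3, 0.2, 0.2]
grip_width: 0.0493
```

```bash
python3 look.py 12; python3 -c "
from h import *
cv2.imwrite('pics/w12.png',cam('wrist')['image'][:,:,::-1])"
```

```text
12.4 [ 0.51578574 -0.16070685  0.09303998] [-0.39738502  0.03350914  0.63749702] 0.049013138090909104 0.1833278329032239 -163.65022936528405 0.8820592969705218
```

View pics/t12.png

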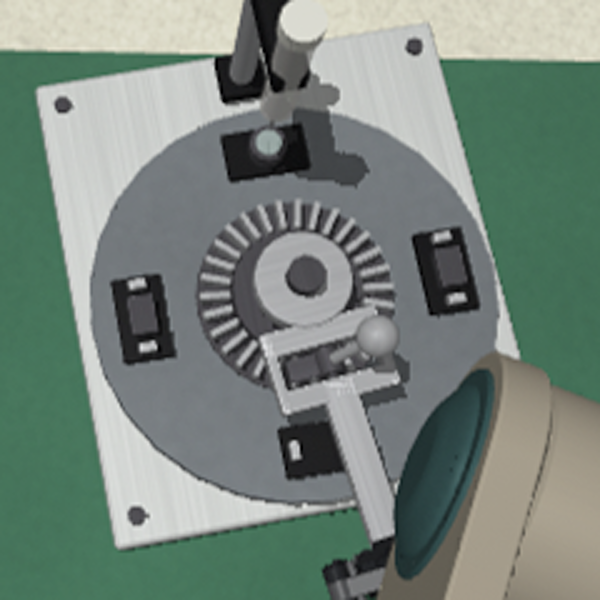

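View pics/w12.png

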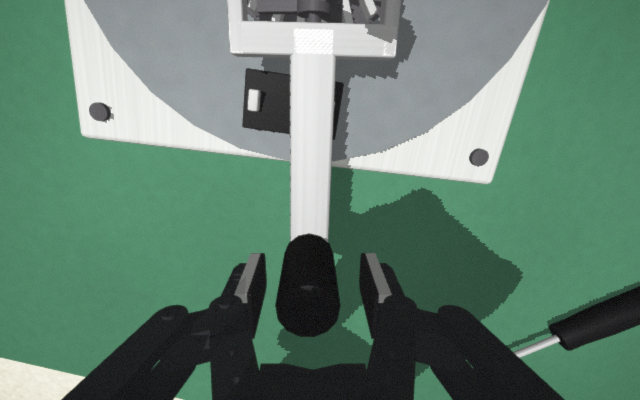

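The knob is clear on both sides and the barrel is at (267,143) in the top crop. Lifting straight up.

{"op": "send_rows", "data": {
  "steps": [
    [[0, -1, -15, 0, 0, 0, -0.15], [0, -1, -40, 0, 0, 0, -0.15], [0, -1, -70, 0, 0, 0, -0.15], [0, -1, -100, 0, 0, 0, -0.15], [-20, -1, -125, 0, 0, 0, -0.15], [-40, -1, -140, 0, 0, 0, -0.15], [-50, -1, -145, 0, 0, 0, -0.15], [-50, -1, -145, 0, 0, 0, -0.15]]
  ]
}}

```text
t: 13.25
ee_pos: [0.4671, -0.1757, 0.2393]
ee_rot: [3.099, 0.495, 0.009]
force: [0.3, 0.1, -0.3]
grip_width: 0.0489
```

```bash
python3 look.py 13;python3 -c "
from ang import *
ta(cam('top'),[((144,320),90),((447,271),90)])"
```

```text
13.35 [ 0.46747252 -0.17505895  0.23723136] [-0.44380307  0.44425891 -0.64017289] 0.04938944141618518 0.2337275002770704 -163.60817925880534 0.8202523593448704
angles [np.float64(10.678637237629474)] centres [array([ 0.6895, -0.1074])]
```

View pics/t13.png

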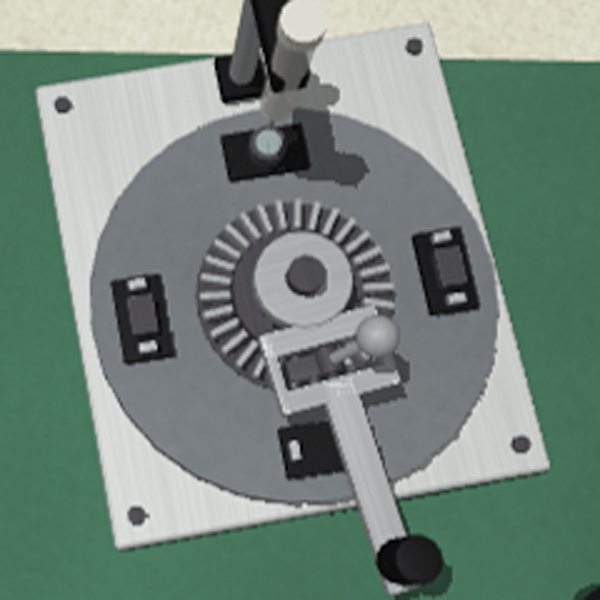

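View pics/s13.png

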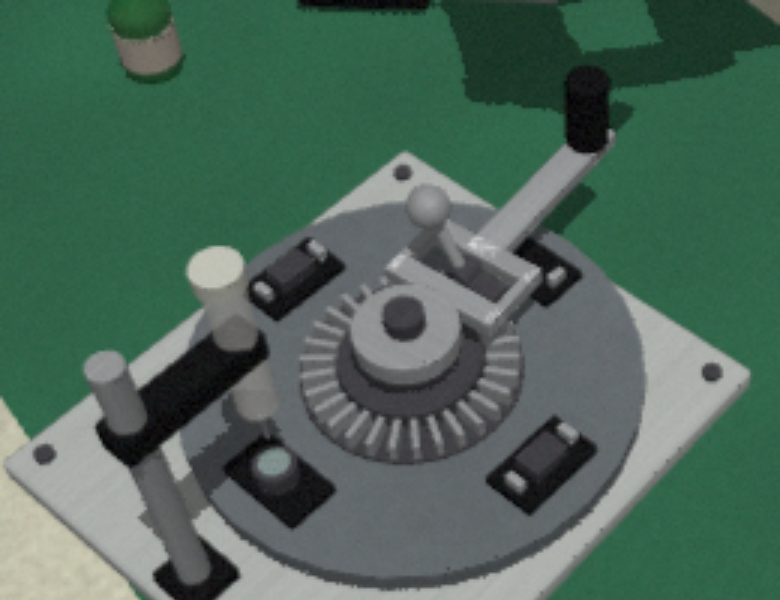

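The dial is at about 10.7°, within about 2° of the nozzle bearing. The pawl leans anticlockwise (ball at (378,336)), the knob is free and the robot is clear. Handing in.

```bash
python3 -c "
from h import *
print(robot.close_job())"
```

```text
the job is handed in; nothing more can be done
None
```

The barrel's nest is under the nozzle, and I handed the job in at about 13.4 s. The hand-in reports no verdict.

**What I did:** I tipped the pawl lever over to the anticlockwise side with the shut fingers. I then straddled the knob loosely and made two back-and-forth strokes plus a small final nudge. The dial turned from about -61° to about 10.7°, and I lifted clear.

**Last checks:**
- **Position:** the nozzle bearing came out at roughly 11–12.5° from the base plate and post. Direct sightings of the tip were more scattered, at 8–14° depending on the camera. The barrel is likely within about 2°, and at worst 3–4°, against the 11° allowed.
- **Pawl and dial:** the pawl still leans anticlockwise, and the nests were in the same place before and after I let go.
- **Robot:** it was clear of everything, and no contact force above about 2 N was read at any point I checked.

**One mistake:** after tipping the pawl I moved the wrong way along the tool axis and stopped just short of the syringe. The reading there showed no contact, and I backed straight out.

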